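# Set a flatted shaft in the drill jig, flat up, and close the leaf

## Robot

A 6-joint arm with a two-finger parallel gripper is mounted at the origin on a cart in front of the work surface, level with it; the furniture and walls round the work are solid. World frame = base frame: x ahead of the robot, y to its left, z up, the work surface at z = 0. Lengths are in m, angles in degrees, forces in N, time in s.
With the tool pointing down it reaches from about 0.275 to 0.725 m from the base axis. Payload 15.9 kg.
Tool frame: the origin (TCP) lies at the very end of the fingers, on their centre line; the grasp point (between the pads) lies 19 mm behind it; z points along the fingers, y is the line along which they close (so a half turn about z gives the same grasp; the last joint's range is limited). The gripper opens to 85 mm and grips with 20 to 120 N. Pads are 22 mm wide; open, the fingers measure 114 mm over their backs; the gripper's body (76 mm by 85 mm) begins 54 mm behind the grasp point. The pads swing forward as they close: fully open they stand 13 mm farther back than shut.
Start: joints at [70.245, 12.198, -1.971, 75.831, 0, 90], TCP at [0.169, 0.471, 0.231] pointing down, gripper open.
Joint ranges: [-170.91, 170.91], [-42.67, 98.43], [-65.05, 77.54], [-120.47, 116.71], [-90, 82.35], [-180, 180]. Speed limits (degrees/s): [108.29, 108.29, 136.94, 147.25, 180, 180].

## Interface

Orientations are given as a 3x3 rotation matrix whose columns are the frame's x, y, z axes.
In Python, from rig import ctrl, imaging, models gives the robot as it stands.
- The arm moves only by the tool arm_command, never from a script. Its argument "increments" is a list of rows, each a list of 3 entries, a list of its own where there are three numbers: the shift along the tool's x, y, z in mm, then the turn, a rotation vector about the tool's x, y, z in rad, then the opening, from 0 (shut) to 1 (fully open). In form: [[[dx, dy, dz], [ax, ay, az], grip], ...]. A call has 1 to 8 rows; each row shifts and turns the commanded pose from where the row before left it, along the tool's axes as they then stand; what a row does not reach is not made up. A row lasts 1/10 s, in which the tool goes at most 50 mm and 8.59 degrees, less where a joint would pass 70% of its speed; a pose out of reach is approached as far as the arm can. A call with a gripper value outside its range is refused whole. The fingers move at their own pace and stop on an object; the grip force is fixed at half the most. Time passes only in rows, so rows that do not move let the fingers close. It gives the time, the measured TCP pose, the force, the opening and the grip force at its end, in the units of the state.
- ctrl.sense(): the state, without advancing time (a new reading comes with each control period).
- imaging.camera(name): name is "side" or "top"; returns the picture (400x640x3 uint8, red, green, blue); there is no depth.
- imaging.calibration(name): a dict with "camera_matrix" (3x3 intrinsics, pixels), "dist" ([k1, k2, p1, p2, k3] as OpenCV has them; the pictures are not rectified), "rvec" (rotation vector, rad) and "tvec" (3), from world to camera coordinates, as OpenCV has them. Camera axes: x right, y down, z forward; pixel columns grow to the right and rows downward; lengths in m; the calibration is good to about 2 mm. A picture is of the moment at which its call begins. calibration takes no time and is no camera call.
- ctrl.finish_job(): hands the job in; it is judged then, once.
Trained networks look in the newest picture that a camera, given by its name, has taken for a name from the list of things; names that differ only in an ending like _2 or _b are one class to them, and where a whole thing is asked for, a point or a joint stands for the part that bears it (a point fixed in the world has none). Each returns a list of dicts, best first, with "score" (0 to 1); they miss things now and then, are a little off and sometimes report something else, mostly with a low value. They report only what shows in the picture. A call takes as long as a camera call.
- models.recognise(camera, name): "centre" ([x, y, z] in m, in world coordinates, good to about 4 mm: the middle of the surface that is visible of it).
- models.trace(camera, name): "pixels" (400x640 bool, what is visible of it).
- models.landmark_of(camera, name): "centre" ([x, y, z] in m, in world coordinates, good to about 4 mm: a listed point, or the origin of a listed thing).
The state is a dict: "clock": time; "joint_positions": joint angles; "qvel": joint speeds; "effort": joint torques, N m; "eef_pos": TCP position; "tool_rot": TCP orientation; "contact_force": force on the tool from outside, world axes, zero at the start; "torque": the same for the moment, N m; "width": opening from 0.0 (shut) to 1.0 (fully open); "grip_force": force on a finger pad.
Only numpy, scipy, OpenCV 4.12 (cv2) and the standard library are available. Lean on these libraries where they do the work, as an engineer would, in place of code of your own. Each camera call takes 0.05 s, during which the arm holds its last target. There are 200 camera calls.

## Task

Get the shaft in the drill jig ready for drilling: slide it along its V-blocks until its end is against the stop, and roll it in the V-blocks, without lifting it out, until its milled flat faces straight up. Then lower the hinged leaf until its pad sits flush on the flat, let go, and leave the tools round the jig where they are.

Things in the scene. Friction and masses are not known exactly. Their poses are not given: they have to be found in the camera images.
- jig: shop-made drill jig, fixed to the table. Origin on the table under the leaf's middle; y runs along the shaft from the stop to the shaft's free end, x from the shaft to the hinge, z up. Plywood base 18 mm high, x = -67 to 83, y = -110 to 95 mm; on it a wooden rail and two steel V-blocks, 64 mm wide, tops 98 mm above the table, at y = -65 to -40 and 45 to 70 mm
- stop (a point): middle of the dark end stop's face, on the shaft's axis line, 103.5 mm above the table, at jig y = -80 mm; axes as the jig's. The stop plate is 56 mm wide, its top 118 mm above the table
- shaft_near (a point): where to grip the loose round grey shaft (36 mm diameter, 200 mm long, 0.5 kg): on its axis, 22 mm from its free end, beyond the V-blocks (near V-block's face 28 mm away when home). y along the shaft to the free end, z square to the flat, outwards. At the start the flat faces up and to jig -x, 0.5 to 1.35 rad from straight up; the shaft stays as it is turned
- shaft_far (a point): centre of the shaft's other end face, on its axis, 178 mm from shaft_near; at the start 12 to 28 mm from the stop
- flat (a point): middle of the bright milled flat, 12 mm from the shaft's axis; z square to the flat, outwards (straight up when done), y along the shaft. The flat is 60 mm long, 27 mm wide, 50 to 110 mm from the stop end; the rest is round. The leaf's pad (50 x 22 mm) drops onto it only when the shaft is against the stop and the flat is up
- hinge (a point): middle of the leaf's hinge pin, 130.5 mm above the table at jig x = 48 mm, y = 0; axes as the jig's; the pin runs along y
- leaf (a joint): angle of the leaf: 0 = closed, level, pad flush on the flat; grows as it opens; 1.57 = upright, at most 1.95. Stiff hinge: it stays at any angle, push with about 2 N at the tip. With the flat not up it stops about 0.13 short. Aluminium plate 50 mm wide, 10 mm thick, to 90 mm from the hinge, then a tongue 26 mm wide to 114 mm; closed it points to jig -x
- leaf_tip (a point): middle of the tongue's outer face (upper face when closed), 102 mm from the hinge pin; a drill bush stands 10 mm above the leaf nearer the hinge
- pliers: pliers lying before the jig, 170 mm long, 12 mm high: leave alone
- sanding_block: wooden sanding block 40 x 68 x 28 mm beside the stop: leave alone
- e_tape: black roll of tape, 58 mm across, 19 mm high, near the shaft's free end: leave alone
- pencil_a: green pencil, 117 mm long, beside the shaft's free end: leave alone

How it is judged (in metres and radians):
On the way:
1. the shaft lies in the V-blocks with its end within 4 mm of the stop and its flat up to within 0.2 rad, the leaf still open (y of shaft_far in the frame of stop below 0.004 m and angle between flat's own z axis and vertical below 0.2 rad and value of joint leaf above 0.6 rad), for 0.2 s.
At the end, for the whole second after the job is handed in: the leaf is closed to within 0.035 rad, with the flat under its pad facing up to within 0.07 rad, and the shaft bedded in both V-blocks (within 3 mm in height and 0.03 rad in direction) with its end within 4 mm of the stop (value of joint leaf below 0.035 rad and angle between flat's own z axis and vertical below 0.07 rad and y of shaft_far in the frame of stop below 0.004 m and z of shaft_near in the frame of stop between -0.003 and 0.003 m and angle between the y axis of flat and the y axis of jig, either way round below 0.03 rad); the robot touches nothing.
It fails at once if the shaft is lifted more than 15 mm out of its V-blocks (z of shaft_near in the frame of stop above 0.015 m).
It fails at once if a thing lying round the jig is moved more than 30 mm (distance of any of pliers, sanding_block, e_tape, pencil_a from where it was at the start of the episode above 0.03 m).
It also fails if it takes over 67 s, if anything falls off the work surface, if the arm or the gripper's body presses on something with over 40 N, if the wrist force passes 120 N, or if a joint passes its speed limit or range.

## Working session

There is one attempt and no reset: what is moved stays moved. The work goes in short steps, Python scripts to look and compute and a tool call to move; the robot and the scene stay as the last step left them, time stands still between calls to the robot, and variables do not carry over. Pictures are saved under pics/ and viewed, at most 10 in all, crops included, and the job is handed in when it is done.

Besides the shell and the picture viewer there is one more tool, called after "Call:" as name(argument=value, ...) on one line, values as JSON. arm_command: Moves the arm, as the interface text tells. Its arguments: {"type":"object","properties":{"increments":{"type":"array","items":{"type":"array"}}},"required":["increments"]}

```bash
mkdir -p pics
cat > h.py <<'E'
import numpy as np, cv2
from rig import ctrl, imaging, models
def cam(n,f=None):
    im=imaging.camera(n)
    if f: cv2.imwrite('pics/'+f,im[:,:,::-1])
    return im
def px(n,P):
    c=imaging.calibration(n)
    return cv2.projectPoints(np.array(P,float).reshape(-1,3),np.array(c['rvec'],float),np.array(c['tvec'],float),np.array(c['camera_matrix'],float),np.array(c['dist'],float))[0].reshape(-1,2)
E
python3 - <<'E'
from h import *
np.set_printoptions(precision=4,suppress=True)
a=cam('side');b=cam('top')
cv2.imwrite('pics/s0.png',a[:,:,::-1]);cv2.imwrite('pics/t0.png',b[:,:,::-1])
for n in ['jig','stop','shaft_near','shaft_far','flat','hinge','leaf_tip','pliers','sanding_block','e_tape','pencil_a']:
    for c in ['side','top']:
        r=models.landmark_of(c,n)
        print(n,c,[(np.round(q['centre'],4),round(q['score'],2)) for q in r[:2]])
s=ctrl.sense();print(s['clock'],s['eef_pos'],s['tool_rot'],s['width'])
E
```

```text
jig side [(array([ 0.5714, -0.0943, -0.0031]), 0.85)]
jig top [(array([ 0.5653, -0.0937,  0.0027]), 0.93), (array([0.614 , 0.0717, 0.0012]), 0.75)]
stop side []
stop top [(array([ 0.5649, -0.1756,  0.1084]), 0.66)]
shaft_near side [(array([0.569 , 0.0263, 0.105 ]), 0.83)]
shaft_near top [(array([ 0.5659, -0.1746,  0.1055]), 0.62), (array([0.5708, 0.0227, 0.1007]), 0.58)]
shaft_far side [(array([ 0.5632, -0.1513,  0.1057]), 0.66), (array([ 0.618 , -0.1006,  0.1308]), 0.18)]
shaft_far top [(array([ 0.5648, -0.1505,  0.1065]), 0.66), (array([ 0.6097, -0.0957,  0.2316]), 0.59)]
flat side [(array([ 0.5578, -0.0732,  0.1098]), 0.59)]
flat top [(array([ 0.5609, -0.0676,  0.11  ]), 0.58)]
hinge side [(array([ 0.6142, -0.1005,  0.1291]), 0.95)]
hinge top [(array([ 0.6176, -0.0959,  0.1324]), 0.88)]
leaf_tip side [(array([ 0.6142, -0.0927,  0.2273]), 0.8)]
leaf_tip top [(array([ 0.6119, -0.0986,  0.2312]), 0.72)]
pliers side [(array([ 0.4449, -0.1332,  0.0041]), 0.69)]
pliers top [(array([ 0.4441, -0.135 ,  0.0008]), 0.79)]
sanding_block side [(array([ 0.548 , -0.2648, -0.0004]), 0.77)]
sanding_block top [(array([ 0.5432, -0.2679,  0.0013]), 0.85)]
e_tape side [(array([0.5051, 0.0555, 0.0045]), 0.63)]
e_tape top [(array([ 0.5037,  0.0567, -0.0013]), 0.74)]
pencil_a side [(array([0.6132, 0.069 , 0.0001]), 0.61)]
pencil_a top [(array([0.6121, 0.0682, 0.0023]), 0.54)]
1.2 [0.169  0.4705 0.2313] [[-0.9411  0.338   0.    ]
 [ 0.338   0.9411 -0.    ]
 [-0.     -0.     -1.    ]] 0.9985980851458758
```

View pics/s0.png

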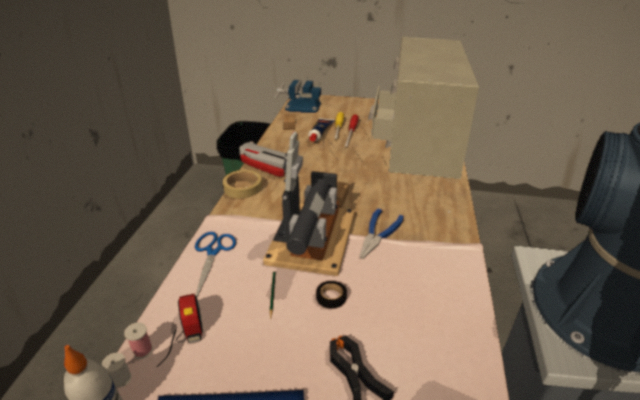

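View pics/t0.png

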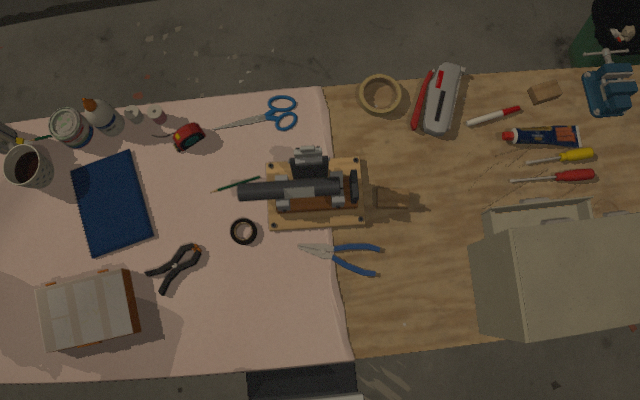

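The side view shows the upright leaf at about (292,170). The shaft's free end is at about (300,240), with tape at (332,293) and the pencil at (272,295). In the top view the shaft runs from (240,190) to (340,188), with the stop at (354,187). The network readings agree with this. Next I'll look closer at the flat and plan the approach.

```bash
cat >> h.py <<'E'
from scipy.spatial.transform import Rotation as Ro
yaw=-0.034
J=Ro.from_euler('z',yaw).as_matrix(); O=np.array([.5678,-.0942,0])
jw=lambda p:O+np.asarray(p,float)@J.T
def tilt(t): # tool y=jig x, z down, then turned t about jig y
    return J@Ro.from_euler('y',t).as_matrix()@np.array([[0,1,0],[1,0,0],[0,0,-1.]])
def go(jt,t,back=0.019):
    "increment to put point `back` behind the TCP at jig point jt with tilt t"
    s=ctrl.sense();R=np.array(s['tool_rot']);p=np.array(s['eef_pos'])
    T=tilt(t);q=jw(jt)+back*T[:,2]
    print('shift mm',np.round(R.T@(q-p)*1000,1),'rot',np.round(Ro.from_matrix(R.T@T).as_rotvec(),3),'clock',round(s['clock'],2),'force',np.round(s['contact_force'],1),'w',round(s['width'],3))
def state():
    s=ctrl.sense();R=np.array(s['tool_rot']);p=np.array(s['eef_pos']);g=p-.019*R[:,2]
    print('grasp jig',np.round((g-O)@J*1000,1),'tcp jig',np.round((p-O)@J*1000,1),'tilt',round(float(np.arctan2(*-(J.T@R[:,2])[[0,2]])),3),'F',np.round(s['contact_force'],1),'w',round(s['width'],3),'gf',round(s['grip_force'],1),'t',round(s['clock'],2))
E
python3 - <<'E'
from h import *
out=[]
for c,f in (('side','s0.png'),('top','t0.png')):
    im=cv2.imread('pics/'+f)
    P=px(c,[jw([x,y,z]) for x in(-.03,.03) for y in(-.09,.13) for z in(.08,.13)])
    lo=P.min(0).astype(int)-6;hi=P.max(0).astype(int)+6
    cr=im[lo[1]:hi[1],lo[0]:hi[0]]; k=min(400/cr.shape[1],560/cr.shape[0])
    print(c,lo,hi,k)
    cr=cv2.convertScaleAbs(cv2.resize(cr,None,fx=k,fy=k,interpolation=cv2.INTER_CUBIC),alpha=1.7)
    # shaft axis endpoints (lines)
    out.append(cv2.copyMakeBorder(cr,0,600-cr.shape[0] if cr.shape[0]<600 else 0,0,400-cr.shape[1],cv2.BORDER_CONSTANT))
cv2.imwrite('pics/c0.png',np.hstack(out))
s=ctrl.sense();print(s['clock'])
go([0,.118,.23],-.3)
E
```

```text
side [273 160] [343 261] 5.544554455445544
top [235 159] [364 214] 3.10077519379845
1.2
shift mm [-535.5 -282.6   19.5] rot [-0.259 -0.189  1.25 ] clock 1.2 force [-0.   0.7  0.9] w 0.999
```

View pics/c0.png

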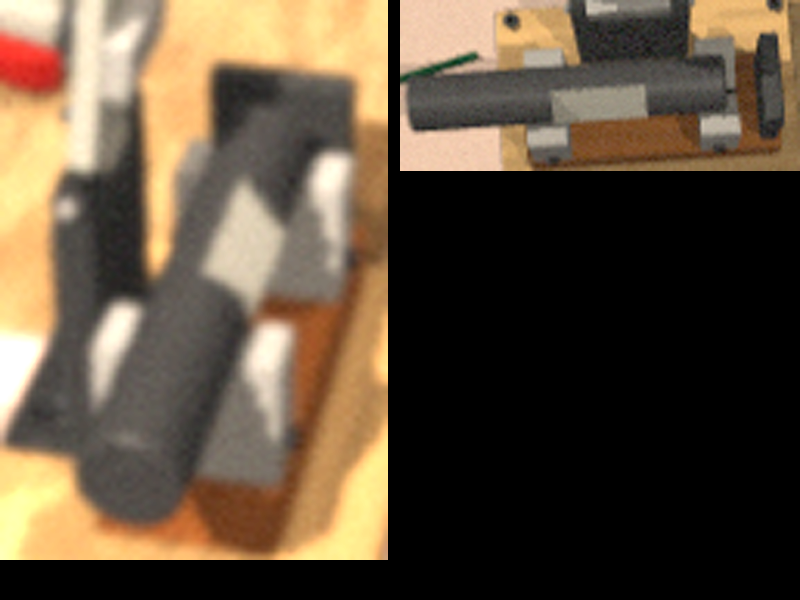

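The crops show the bright flat whole in both views. In the side view it's at about (316,205) in the full picture, and in the top view at about (299,193). I'll fit its angle by projecting a model of the shaft and flat.

```bash
cat >> h.py <<'E'
from scipy.optimize import minimize
def fill(c,P,k=4):
    m=np.zeros((400*k,640*k),np.uint8)
    q=cv2.convexHull((px(c,P)*k+(k-1)/2).astype(np.float32)).astype(np.int32)
    cv2.fillConvexPoly(m,q,1);return cv2.resize(m.astype(np.float32),(640,400),interpolation=cv2.INTER_AREA)
def iou(a,b): return np.minimum(a,b).sum()/np.maximum(a,b).sum()
def flatfit(c,gap,th0,im=None):
    "shift in jig x,z-free fit: shaft silhouette fixes dx, flat patch gives theta and gap"
    if im is None: im=cam(c)
    hsv=cv2.cvtColor(im,cv2.COLOR_RGB2HSV).astype(float)
    def quad(v):
        dx,dz,g,th=v; y0=-.08+g; n=np.array([-np.sin(th),0,np.cos(th)]);t=np.array([np.cos(th),0,np.sin(th)])
        a=np.array([dx,0,.1035+dz])
        return [jw(a+.012*n+s*.0134*t+[0,y,0]) for s in(-1,1) for y in(y0+.05,y0+.11)]
    def cyl(v):
        dx,dz,g,th=v;return [jw([dx+.018*np.cos(a),-.08+g+y,.1035+dz+.018*np.sin(a)]) for a in np.linspace(0,6.28,40) for y in(0,.2)]
    reg=cv2.dilate(fill(c,cyl([0,0,gap,0])),np.ones((3,3)))>.2
    core=fill(c,cyl([0,0,gap,0]))>.9
    V=hsv[:,:,2]; lo=np.median(V[core]); hi=np.percentile(V[core],96)
    obs=np.clip((V-lo-.15*(hi-lo))/(.7*(hi-lo)),0,1)*reg
    lab=cv2.connectedComponentsWithStats((obs>.4).astype(np.uint8))
    ctr=px(c,[np.mean(quad([0,0,gap,th0]),0)])[0]
    k=min(range(1,lab[0]),key=lambda i:np.linalg.norm(lab[3][i]-ctr)-.2*lab[2][i,4]**.5*5)
    obs=obs*cv2.dilate((lab[1]==k).astype(np.uint8),np.ones((3,3)))
    f=lambda v:-iou(fill(c,quad([0,0,v[0]/1000,v[1]])),obs)
    best=min((minimize(f,[gap*1000,t],method='Nelder-Mead',options=dict(initial_simplex=[[gap*1000,t],[gap*1000+4,t],[gap*1000,t+.25]],xatol=.01,fatol=1e-4)) for t in np.linspace(th0-.4,th0+.4,5)),key=lambda r:r.fun)
    print(c,'gap mm',round(best.x[0],1),'theta',round(best.x[1],3),'iou',round(-best.fun,3),'area',int(obs.sum()))
    return best.x
E
python3 - <<'E'
from h import *
for c,f in (('side','s0.png'),('top','t0.png')):
    im=cv2.imread('pics/'+f)[:,:,::-1].copy()
    flatfit(c,.023,.9,im)
    cam(c);m=[r for r in models.trace(c,'shaft_near')][:1]
    if m:
        m=m[0]['pixels'].astype(np.float32)
        cyl=lambda v:[jw([v[0]/1000+.018*np.cos(a),-.08+v[1]/1000+y,.1035+v[2]/1000+.018*np.sin(a)]) for a in np.linspace(0,6.28,40) for y in(0,.2)]
        r=minimize(lambda v:-iou(fill(c,cyl([v[0],v[1],0])),m),[0,23],method='Nelder-Mead',options=dict(initial_simplex=[[0,23],[3,23],[0,27]]))
        print(c,'shaft dx,gap',r.x,r.fun)
E
```

```text
side gap mm 18.6 theta 0.923 iou 0.803 area 193
side shaft dx,gap [-0.84091187 20.58465576] -0.9223757386207581
top gap mm 22.2 theta 0.973 iou 0.855 area 325
top shaft dx,gap [-0.16955066 22.75363398] -0.9486771821975708
```

Call:
arm_command(increments=[[[0,0,-20],[0,0,0.14],1],[[-45,-8,0],[0,0,0.15],1],[[-45,-8,0],[0,0,0.15],1],[[-45,-8,0],[0,0,0.15],1]])

```text
clock: 1.8
eef_pos: [0.2638, 0.3711, 0.2512]
tool_rot: [[-0.59, 0.808, 0.0], [0.808, 0.59, -0.0], [-0.0, 0.0, -1.0]]
contact_force: [1.6, 0.2, 0.1]
width: 1.001
grip_force: 0.0
```

```bash
python3 -c "
from h import *
go([0,.120,.23],-.5); go([0,.120,.23],0)"
```

```text
shift mm [-466.2   52.4   37.9] rot [-0.481 -0.166  0.651] clock 1.8 force [1.6 0.2 0.1] w 1.001
shift mm [-460.6   45.2   40.2] rot [0.    0.    0.665] clock 1.8 force [1.6 0.2 0.1] w 1.001
```

Call:
arm_command(increments=[[[-40,10,5],[0,0,0.133],1],[[-40,20,5],[0,0,0.133],1],[[-40,20,5],[0,0,0.133],1],[[-40,20,5],[0,0,0.133],1],[[-40,20,5],[0,0,0.133],1],[[0,0,0],[-0.1,0,0],1]])

```text
clock: 2.4
eef_pos: [0.4212, 0.2132, 0.2245]
tool_rot: [[0.043, 0.994, 0.098], [0.999, -0.043, -0.007], [-0.003, 0.098, -0.995]]
contact_force: [-1.0, 1.2, 0.6]
width: 1.0
grip_force: 0.0
```

```bash
python3 -c "
from h import *
go([0,.120,.19],-.5);state()"
```

```text
shift mm [-180.5  161.9   67.9] rot [-0.402  0.005 -0.008] clock 2.4 force [-1.   1.2  0.6] w 1.0
grasp jig [-158.9  302.3  243.4] tcp jig [-157.   302.2  224.5] tilt -0.098 F [-1.   1.2  0.6] w 1.0 gf 0.0 t 2.4
```

Call:
arm_command(increments=[[[-36,32,10],[-0.08,0,0],1],[[-36,32,14],[-0.08,0,0],1],[[-36,32,17],[-0.08,0,0],1],[[-36,32,20],[-0.08,0,0],1],[[-36,30,22],[-0.08,0,0],1],[[0,0,0],[0,0,0],1]])

```text
clock: 3.0
eef_pos: [0.5846, 0.0331, 0.1866]
tool_rot: [[0.033, 0.876, 0.481], [0.999, -0.029, -0.017], [-0.001, 0.481, -0.877]]
contact_force: [-1.4, -0.9, -0.0]
width: 1.006
grip_force: 0.0
```

```bash
python3 -c "
from h import *
go([-.04,.119,.177],-.5);go([0,.119,.1035],-.5);state()"
```

```text
shift mm [ -8.7 -50.7   2.2] rot [0.002 0.001 0.001] clock 3.0 force [-1.4 -0.9 -0. ] w 1.006
shift mm [ -8.7 -51.   85.9] rot [0.002 0.001 0.001] clock 3.0 force [-1.4 -0.9 -0. ] w 1.006
grasp jig [  3.3 127.8 203.3] tcp jig [ 12.5 127.8 186.6] tilt -0.502 F [-1.4 -0.9 -0. ] w 1.006 gf 0.0 t 3.0
```

Call:
arm_command(increments=[[[-8,-30,0],[0,0,0],1],[[0,-21,5],[0,0,0],1],[[0,0,30],[0,0,0],1],[[0,0,30],[0,0,0],1],[[0,0,20],[0,0,0],1],[[0,0,0],[0,0,0],1]])

```text
clock: 3.6
eef_pos: [0.5787, 0.0294, 0.0867]
tool_rot: [[0.029, 0.879, 0.476], [1.0, -0.025, -0.014], [-0.0, 0.476, -0.88]]
contact_force: [-0.2, 1.0, -0.2]
width: 1.001
grip_force: 0.0
```

```bash
python3 -c "
from h import *
go([0,.119,.1035],-.5);state()
cam('top');r=models.landmark_of('top','shaft_near');print([((np.array(q['centre'])-O)@J*1000,q['score']) for q in r])
cam('side','s1.png');r=models.landmark_of('side','shaft_near');print([((np.array(q['centre'])-O)@J*1000,q['score']) for q in r])
im=cv2.imread('pics/s1.png')[120:320,200:440];cv2.imwrite('pics/s1c.png',cv2.resize(im,None,fx=3,fy=3))"
```

```text
shift mm [-4.9  2.2  1. ] rot [-0.004 -0.002  0.005] clock 3.6 force [-0.2  1.  -0.2] w 1.001
grasp jig [ -2.3 123.9 103.4] tcp jig [  6.7 123.9  86.7] tilt -0.496 F [-0.2  1.  -0.2] w 1.001 gf 0.0 t 3.6
[(array([  0.51336694, 117.28523545,  98.        ]), 0.62)]
[(array([ -3.10834787, 117.86245447, 102.9       ]), 0.93)]
```

View pics/s1c.png

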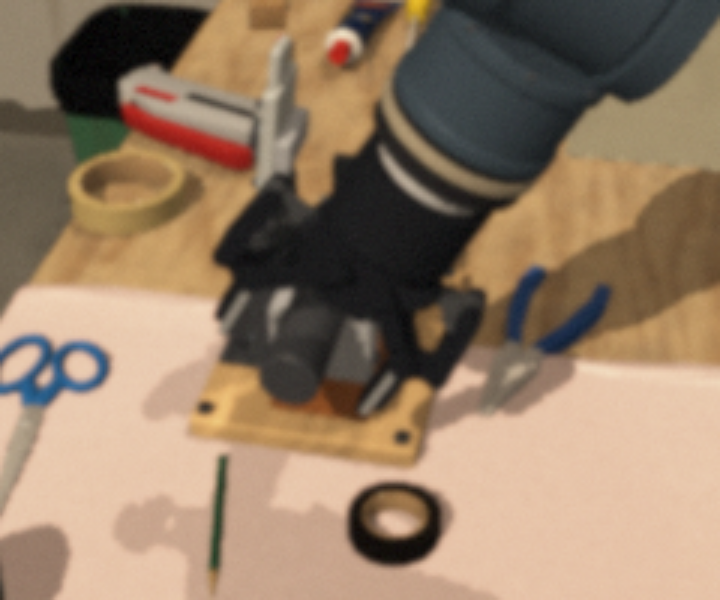

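The picture shows the open fingers straddling the shaft's free end at about (297,245) in the full frame, with the pliers, tape and pencil clear. I'll close the gripper now.

Call:
arm_command(increments=[[[-4,1,0],[0,0,0],1],[[0,0,0],[0,0,0],0.3],[[0,0,0],[0,0,0],0.3],[[0,0,0],[0,0,0],0.3],[[0,0,0],[0,0,0],0.3],[[0,0,0],[0,0,0],0.3]])

```text
clock: 4.4
eef_pos: [0.5801, 0.0251, 0.0893]
tool_rot: [[0.029, 0.878, 0.479], [1.0, -0.025, -0.014], [-0.0, 0.479, -0.878]]
contact_force: [-3.1, -0.3, 1.2]
width: 0.403
grip_force: 59.3
```

Call:
arm_command(increments=[[[-3,0,0],[0,0,0],0.3],[[-4,0,0],[0,0,0],0.3],[[-4,0,0],[0,0,0],0.3],[[-4,0,0],[0,0,0],0.3],[[-2,0,0],[0,0,0],0.3],[[0,0,0],[0,0,0],0.3]])

```text
clock: 5.0
eef_pos: [0.5794, 0.0076, 0.0892]
tool_rot: [[0.029, 0.878, 0.478], [1.0, -0.026, -0.014], [-0.0, 0.479, -0.878]]
contact_force: [-6.9, 0.3, 3.9]
width: 0.404
grip_force: 59.7
```

Now the roll, +0.95 rad about tool x with the grasp point held fixed.

Call:
arm_command(increments=[[[0,-1.5,-0.1],[0.08,0,0],0.3],[[0,-1.5,-0.1],[0.08,0,0],0.3],[[0,-1.5,-0.1],[0.08,0,0],0.3],[[0,-1.5,-0.1],[0.08,0,0],0.3],[[0,0,0],[0,0,0],0.3]])

```text
clock: 5.5
eef_pos: [0.5748, 0.0081, 0.0874]
tool_rot: [[0.029, 0.984, 0.176], [1.0, -0.029, -0.005], [0.0, 0.176, -0.984]]
contact_force: [-9.5, 2.6, 8.3]
width: 0.4
grip_force: 61.5
```

```bash
python3 -c "
from h import *
state()
flatfit('top',.004,.62);flatfit('side',.004,.62)"
```

```text
grasp jig [  0.2 102.4 106.1] tcp jig [  3.5 102.5  87.4] tilt -0.177 F [-9.5  2.6  8.3] w 0.4 gf 61.5 t 5.5
top gap mm 5.1 theta 0.582 iou 0.766 area 314
side gap mm 4.0 theta 0.22 iou 0.0 area 1
```

Call:
arm_command(increments=[[[0,-1.7,-0.2],[0.08,0,0],0.3],[[0,-1.6,-0.2],[0.08,0,0],0.3],[[0,-1.6,-0.2],[0.08,0,0],0.3],[[0,-1.6,-0.1],[0.08,0,0],0.3],[[0,-1.6,-0.1],[0.08,0,0],0.3],[[0,-1.6,-0.1],[0.08,0,0],0.3],[[0,-1.5,-0.1],[0.08,0,0],0.3],[[0,0,0],[0,0,0],0.3]])

```text
clock: 6.4
eef_pos: [0.5637, 0.0084, 0.0868]
tool_rot: [[0.029, 0.927, -0.374], [1.0, -0.027, 0.011], [0.0, -0.375, -0.927]]
contact_force: [-3.8, -0.6, 8.9]
width: 0.399
grip_force: 62.1
```

```bash
python3 -c "
from h import *
state()
im=cam('top','t2.png');flatfit('top',.004,.06,im);cam('side','s2.png')
o=[]
for f,c in (('t2.png','top'),('s2.png','side')):
    p=px(c,[jw([0,0,.1])])[0].astype(int)
    im=cv2.imread('pics/'+f)[p[1]-50:p[1]+60,p[0]-65:p[0]+65];o.append(cv2.convertScaleAbs(cv2.resize(im,None,fx=3,fy=3,interpolation=2),alpha=1.7))
cv2.imwrite('pics/c2.png',np.hstack(o))
"
```

```text
grasp jig [ -0.5 102.5 104.5] tcp jig [ -7.6 102.4  86.8] tilt 0.384 F [-3.8 -0.6  8.9] w 0.399 gf 62.1 t 6.4
top gap mm 5.8 theta -0.034 iou 0.938 area 406
```

View pics/c2.png

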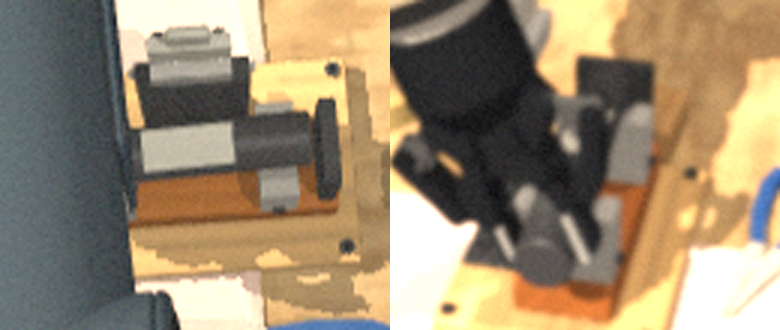

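The left crop (top view) shows the flat facing up between x=140 and 235, with a gap of about 3–5 mm to the stop at x=315. The right crop (side view) shows the gripper holding the shaft down in the V-blocks. Now I'll slide the last millimetres up to the stop.

Call:
arm_command(increments=[[[-2,0,0],[0,0,0],0.3],[[-1,0,0],[0,0,0],0.3],[[-1,0,0],[0,0,0],0.3],[[0,0,0],[0,0,0],0.3]])

```text
clock: 6.9
eef_pos: [0.563, 0.0044, 0.0894]
tool_rot: [[0.029, 0.928, -0.37], [1.0, -0.027, 0.011], [-0.0, -0.37, -0.929]]
contact_force: [-0.4, 0.1, -3.4]
width: 0.405
grip_force: 61.1
```

Call:
arm_command(increments=[[[-1,0,0],[0,0,0],0.3],[[-1,0,0],[0,0,0],0.3],[[0,0,0],[0,0,0],0.3],[[0,0,0],[0,0,0],0.3]])

```text
clock: 7.3
eef_pos: [0.563, 0.0033, 0.0893]
tool_rot: [[0.029, 0.928, -0.371], [1.0, -0.027, 0.012], [0.001, -0.371, -0.929]]
contact_force: [0.1, 6.1, -3.5]
width: 0.404
grip_force: 61.0
```

```bash
python3 -c "
from h import *
state()
flatfit('top',.001,.06)
"
```

```text
grasp jig [ -1.   97.3 106.9] tcp jig [-8.1 97.3 89.3] tilt 0.38 F [ 0.1  6.1 -3.5] w 0.404 gf 61.0 t 7.3
top gap mm -0.1 theta 0.087 iou 0.937 area 406
```

The y-force of 6 N shows the shaft is at the stop. I'll lower it about 2 mm so it beds, then release and back away.

Call:
arm_command(increments=[[[-0.5,0.8,2],[0,0,0],0.3],[[0,0,0],[0,0,0],0.3],[[0,0,0],[0,0,0],0.3]])

```text
clock: 7.65
eef_pos: [0.5639, 0.0033, 0.0878]
tool_rot: [[0.029, 0.929, -0.369], [1.0, -0.027, 0.013], [0.002, -0.369, -0.93]]
contact_force: [4.0, 11.0, 3.5]
width: 0.404
grip_force: 61.8
```

Call:
arm_command(increments=[[[0,0,0],[0,0,0],1],[[0,0,0],[0,0,0],1],[[0,0,0],[0,0,0],1],[[0,0,0],[0,0,0],1],[[0,0,0],[0,0,0],1]])

```text
clock: 8.15
eef_pos: [0.563, 0.002, 0.0871]
tool_rot: [[0.029, 0.928, -0.371], [1.0, -0.027, 0.011], [-0.0, -0.371, -0.929]]
contact_force: [-0.6, 0.4, -1.1]
width: 1.006
grip_force: 0.0
```

Call:
arm_command(increments=[[[0,0,-20],[0,0,0],1],[[0,0,-30],[0,0,0],1],[[0,0,-40],[0,0,0],1],[[40,0,-30],[-0.1,0,0],1],[[45,-20,0],[-0.13,0,0],1],[[45,-20,0],[-0.13,0,0],1],[[20,-20,0],[0,0,0],1],[[0,0,0],[0,0,0],1]])

```text
clock: 8.95
eef_pos: [0.5674, 0.1207, 0.2061]
tool_rot: [[0.025, 0.993, -0.118], [1.0, -0.026, -0.001], [-0.004, -0.118, -0.993]]
contact_force: [0.0, -0.7, -0.2]
width: 0.999
grip_force: 0.0
```

```bash
python3 -c "
from h import *
state()
for c in('top','side'):
    im=cam(c,c+'3.png');flatfit(c,.001,.05,im)
    for n in('stop','shaft_far','shaft_near','flat','leaf_tip'):
        print(c,n,[(np.round((np.array(q['centre'])-O)@J*1000,1),round(q['score'],2)) for q in models.landmark_of(c,n)[:2]])
o=[]
for f,c in (('top3.png','top'),('side3.png','side')):
    p=px(c,[jw([0,0,.1])])[0].astype(int)
    im=cv2.imread('pics/'+f)[p[1]-50:p[1]+60,p[0]-65:p[0]+65];o.append(cv2.convertScaleAbs(cv2.resize(im,None,fx=3,fy=3,interpolation=2),alpha=1.7))
cv2.imwrite('pics/c3.png',np.hstack(o))
"
```

```text
grasp jig [ -5.5 214.9 224.9] tcp jig [ -7.7 214.8 206.1] tilt 0.119 F [ 0.  -0.7 -0.2] w 0.999 gf 0.0 t 8.95
top gap mm 0.2 theta 0.133 iou 0.811 area 353
top stop [(array([  0.6, -83.2, 105.6]), 0.88)]
top shaft_far [(array([ -1.2, -77.3, 102.8]), 0.6)]
top shaft_near [(array([  3.5,  97.1, 103.1]), 0.78)]
top flat [(array([-1.000e-01,  5.600e+00,  1.162e+02]), 0.83)]
top leaf_tip [(array([ 43.4,  -0.3, 232.6]), 0.87), (array([ -0.4, -77. , 104.6]), 0.44)]
side gap mm -16.6 theta 1.481 iou 0.161 area 16
side stop [(array([-121.4,  -49.7,    0.5]), 0.63), (array([  2.4, -79.5, 102.4]), 0.61)]
side shaft_far []
side shaft_near [(array([ -1.8, 100.5, 107. ]), 0.64)]
side flat [(array([ -2.8,  -2.7, 116.8]), 0.64)]
side leaf_tip [(array([-65.4, 146.4,   3.1]), 0.18)]
```

View pics/c3.png

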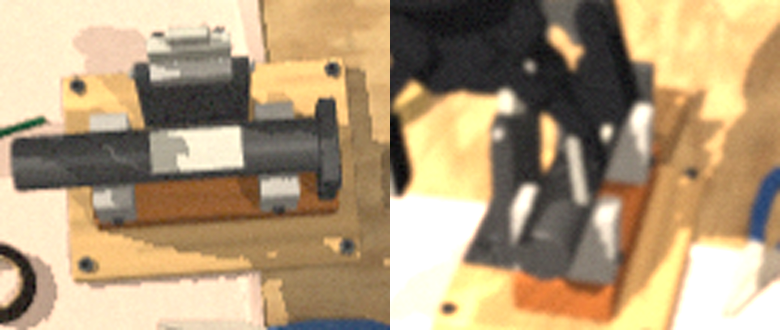

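The top crop shows the shaft's end touching the stop at x≈320 and the flat facing up between x=150 and 243 (the glare and shadow across it are lighting). The side crop shows the shaft bedded in the V-blocks. Next I'll go behind the leaf with the fingers shut.

```bash
python3 -c "
from h import *
go([.1,.215,.23],0,0);go([.1,0.002,.23],0,0)
"
```

```text
shift mm [  2.1 101.5 -38.1] rot [-0.12   0.005  0.005] clock 9.55 force [-0.5 -0.3 -0.1] w 1.002
shift mm [-210.9  100.5  -36.9] rot [-0.12   0.005  0.005] clock 9.55 force [-0.5 -0.3 -0.1] w 1.002
```

Call:
arm_command(increments=[[[0,30,-15],[-0.06,0,0],0],[[0,35,-10],[-0.06,0.005,0.005],0],[[-30,36,-8],[0,0,0],0],[[-45,0,0],[0,0,0],0],[[-45,0,0],[0,0,0],0],[[-45,0,0],[0,0,0],0],[[-45,0,0],[0,0,0],0],[[0,0,0],[0,0,0],0]])

```text
clock: 10.35
eef_pos: [0.665, -0.1001, 0.2315]
tool_rot: [[0.039, 0.999, -0.0], [0.999, -0.039, -0.001], [-0.001, -0.0, -1.0]]
contact_force: [0.3, 0.1, -0.2]
width: 0.002
grip_force: 0.0
```

```bash
python3 -c "
from h import *
state();go([.07,0,.225],0,0)
cam('top');cam('side','s4.png')
for c in('top','side'):print([(np.round((np.array(q['centre'])-O)@J*1000,1),round(q['score'],2)) for q in models.landmark_of(c,'leaf_tip')[:2]])
im=cv2.imread('pics/s4.png')[60:260,200:440];cv2.imwrite('pics/s4c.png',cv2.resize(im,None,fx=3,fy=3))
"
```

```text
grasp jig [ 97.4  -2.5 250.5] tcp jig [ 97.4  -2.5 231.5] tilt 0.0 F [ 0.3  0.1 -0.2] w 0.002 gf 0.0 t 10.35
shift mm [  2.4 -27.4   6.5] rot [-0.     0.001 -0.005] clock 10.35 force [ 0.3  0.1 -0.2] w 0.002
[]
[(array([ 42.8,   2.6, 228.9]), 0.83)]
```

View pics/s4c.png

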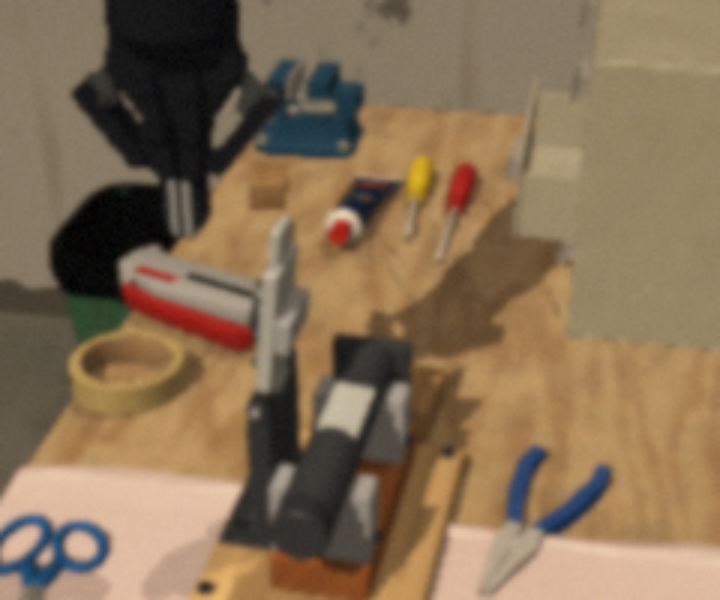

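The fingers are shut behind the leaf, with tips at about (262,137) in the full frame. The leaf stands upright with its tip at about (294,135). Now I'll push it over.

Call:
arm_command(increments=[[[2,-20,7],[0,0,0],0],[[0,-12,0],[0,0,0],0],[[0,-13,0],[0,0,0],0],[[0,-13,0],[0,0,0],0],[[0,-15,3],[0,0,0],0],[[0,-15,5],[0,0,0],0],[[0,0,0],[0,0,0],0]])

```text
clock: 11.25
eef_pos: [0.5766, -0.0882, 0.2169]
tool_rot: [[0.032, 0.999, -0.0], [0.999, -0.032, 0.0], [0.0, -0.0, -1.0]]
contact_force: [0.8, -0.2, 0.2]
width: -0.0
grip_force: 0.0
```

```bash
python3 -c "
from h import *
state()
cam('side')
for c in('side',):print([(np.round((np.array(q['centre'])-O)@J*1000,1),round(q['score'],2)) for q in models.landmark_of(c,'leaf_tip')[:2]])
"
```

```text
grasp jig [  8.6   6.3 235.9] tcp jig [  8.6   6.3 216.9] tilt 0.0 F [ 0.8 -0.2  0.2] w -0.0 gf 0.0 t 11.25
[(array([ -2.8,   1.3, 214.3]), 0.68), (array([ 2.6,  1.2, -1.5]), 0.53)]
```

Call:
arm_command(increments=[[[-3,-13,8],[0,0,0],0],[[-2,-13,9],[0,0,0],0],[[0,-10,12],[0,0,0],0],[[0,-10,13],[0,0,0],0],[[0,-5,9],[0,0,0],0],[[0,-5,9],[0,0,0],0],[[0,-3,6],[0,0,0],0],[[0,0,0],[0,0,0],0]])

```text
clock: 12.15
eef_pos: [0.5186, -0.0923, 0.1502]
tool_rot: [[0.033, 0.999, -0.001], [0.999, -0.033, 0.0], [0.0, -0.001, -1.0]]
contact_force: [0.1, 0.7, -1.1]
width: 0.001
grip_force: 0.0
```

```bash
python3 -c "
from h import *
state()
cam('side')
for c in('side',):print([(np.round((np.array(q['centre'])-O)@J*1000,1),round(q['score'],2)) for q in models.landmark_of(c,'leaf_tip')[:2]])
"
```

```text
grasp jig [-49.3   0.2 169.2] tcp jig [-49.3   0.2 150.2] tilt 0.001 F [ 0.1  0.7 -1.1] w 0.001 gf 0.0 t 12.15
[(array([-53.6,   2.2, 146.6]), 0.57)]
```

Call:
arm_command(increments=[[[0,-1,4],[0,0,0],0],[[0,-1,3],[0,0,0],0],[[0,-1,3],[0,0,0],0],[[0,0,2],[0,0,0],0],[[0,0,0],[0,0,0],0]])

```text
clock: 12.75
eef_pos: [0.5154, -0.0925, 0.1384]
tool_rot: [[0.034, 0.999, -0.0], [0.999, -0.034, -0.0], [-0.0, -0.0, -1.0]]
contact_force: [0.6, -0.0, 1.0]
width: -0.0
grip_force: 0.0
```

Call:
arm_command(increments=[[[0,0,1.5],[0,0,0],0],[[0,0,1.5],[0,0,0],0],[[0,0,0],[0,0,0],0],[[0,0,0],[0,0,0],0]])

```text
clock: 13.15
eef_pos: [0.5156, -0.0925, 0.1357]
tool_rot: [[0.034, 0.999, 0.0], [0.999, -0.034, -0.0], [-0.0, 0.0, -1.0]]
contact_force: [0.4, -1.3, 0.0]
width: -0.001
grip_force: 0.0
```

Call:
arm_command(increments=[[[0,0,1],[0,0,0],0],[[0,0,1],[0,0,0],0],[[0,0,1],[0,0,0],0],[[0,0,0],[0,0,0],0],[[0,0,0],[0,0,0],0]])

```text
clock: 13.65
eef_pos: [0.5159, -0.0926, 0.1346]
tool_rot: [[0.034, 0.999, 0.002], [0.999, -0.034, -0.0], [-0.0, 0.002, -1.0]]
contact_force: [-11.9, 1.9, 32.2]
width: -0.002
grip_force: 16.2
```

```bash
python3 -c "
from h import *
state()
cam('side','s5.png')
for c in('side',):print([(np.round((np.array(q['centre'])-O)@J*1000,1),round(q['score'],2)) for q in models.landmark_of(c,'leaf_tip')[:2]])
im=cv2.imread('pics/s5.png')[110:260,230:400];cv2.imwrite('pics/s5c.png',cv2.convertScaleAbs(cv2.resize(im,None,fx=4,fy=4,interpolation=2),alpha=1.5))
"
```

```text
grasp jig [-52.   -0.2 153.6] tcp jig [-52.   -0.2 134.6] tilt -0.002 F [-11.9   1.9  32.2] w -0.002 gf 16.2 t 13.65
[(array([-5.350e+01,  1.000e-01,  1.298e+02]), 0.78)]
```

View pics/s5c.png

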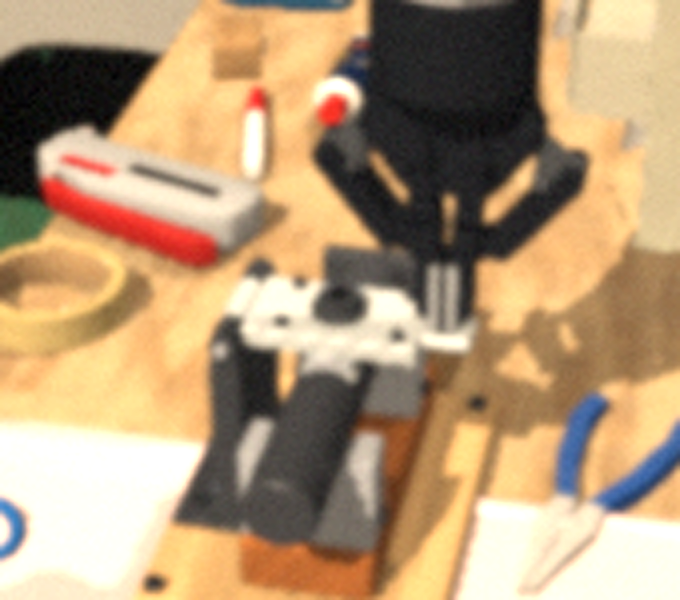

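The picture shows the leaf level on the shaft with the fingertips on its tongue, and the force jumped to 32 N at the level height, so the pad is seated. I'll retreat straight up and check.

Call:
arm_command(increments=[[[0,0,-5],[0,0,0],0],[[0,0,-20],[0,0,0],0],[[0,0,-40],[0,0,0],0],[[0,-20,-40],[0,0,0],0],[[0,-45,0],[0,0,0],0],[[0,-45,0],[0,0,0],0],[[0,-20,0],[0,0,0],0],[[0,0,0],[0,0,0],0]])

```text
clock: 14.55
eef_pos: [0.3836, -0.0881, 0.2382]
tool_rot: [[0.034, 0.999, 0.001], [0.999, -0.034, -0.0], [-0.0, 0.001, -1.0]]
contact_force: [1.1, 0.0, 0.9]
width: 0.001
grip_force: 0.0
```

```bash
python3 -c "
from h import *
state()
cam('top','t6.png');cam('side','s6.png')
for c in('top','side'):
  for n in('stop','shaft_far','shaft_near','leaf_tip','pliers','sanding_block','e_tape','pencil_a'):
    print(c,n,[(np.round((np.array(q['centre'])-O)@J*1000,1),np.round(q['centre'],3),round(q['score'],2)) for q in models.landmark_of(c,n)[:1]])
o=[]
for f,c in (('t6.png','top'),('s6.png','side')):
    p=px(c,[jw([0,0,.1])])[0].astype(int)
    im=cv2.imread('pics/'+f)[p[1]-60:p[1]+60,p[0]-65:p[0]+65];o.append(cv2.convertScaleAbs(cv2.resize(im,None,fx=3,fy=3,interpolation=2),alpha=1.7))
cv2.imwrite('pics/c6.png',np.hstack(o))
"
```

```text
grasp jig [-1.843e+02 -1.000e-01  2.572e+02] tcp jig [-1.843e+02 -1.000e-01  2.382e+02] tilt -0.001 F [1.1 0.  0.9] w 0.001 gf 0.0 t 14.55
top stop [(array([  4.1, -82.8, 105.5]), array([ 0.569, -0.177,  0.106]), 0.93)]
top shaft_far []
top shaft_near []
top leaf_tip []
top pliers []
top sanding_block [(array([ -17.1, -175.3,    0.9]), array([ 0.545, -0.269,  0.001]), 0.42)]
top e_tape []
top pencil_a []
side stop [(array([  0.6, -80. , 102.5]), array([ 0.566, -0.174,  0.102]), 0.79)]
side shaft_far [(array([ -3.8, -80.9, 105.7]), array([ 0.561, -0.175,  0.106]), 0.63)]
side shaft_near [(array([ -1.2,  96.9, 108.6]), array([0.57 , 0.003, 0.109]), 0.85)]
side leaf_tip [(array([-53. ,   0.7, 132.1]), array([ 0.515, -0.092,  0.132]), 0.89)]
side pliers [(array([-121.7,  -47.6,    3.3]), array([ 0.445, -0.138,  0.003]), 0.77)]
side sanding_block [(array([ -13.9, -171.5,    3.7]), array([ 0.548, -0.265,  0.004]), 0.45)]
side e_tape [(array([-66.6, 149.3,   5.2]), array([0.506, 0.057, 0.005]), 0.91)]
side pencil_a [(array([ 41.7, 162.8,  -0.3]), array([ 0.615,  0.067, -0.   ]), 0.43)]
```

View pics/c6.png

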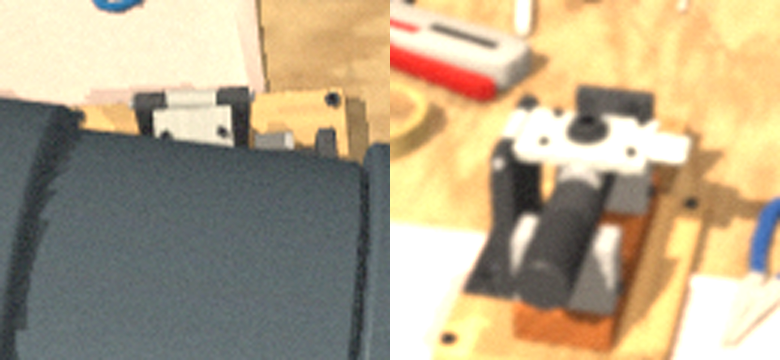

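The side crop shows the leaf level on the flat, the shaft in both V-blocks and the jig clear of the robot. In the top crop the arm hides the jig. From the side camera the shaft end reads as at the stop and all four tools as unmoved, so I'm handing in.

```bash
python3 -c "
from h import *
print(ctrl.finish_job())"
```

```text
the job is handed in; nothing more can be done
None
```

The job is handed in after about 15 s on the robot's clock: the shaft is against the stop with its flat up, the leaf is closed on it, and the tools are where they were. The final check was mostly from the side camera because the arm blocked the top view, and the hand-in gave no verdict.

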